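# Raise the V-headed bench prop

### The arm

A 6-joint arm with a two-finger parallel gripper is mounted at the origin on the work surface. World frame = base frame: x ahead of the robot, y to its left, z up, the work surface at z = 0. Lengths are in m, angles in rad, forces in N, time in s.
With the tool pointing down it reaches from about 0.425 to 0.925 m from the base axis. Payload 12.5 kg.
Tool frame: the origin (TCP) lies midway between the tips of the shut fingers; the grasp point (between the pads) lies 19 mm behind it (r.grip_point_offset is the distance from the TCP to the grasp point, in m); z points along the fingers, y is the line along which they close (so a half turn about z gives the same grasp; the last joint's range is limited). The gripper opens to 85 mm and grips with 20 to 120 N. Pads are 22 mm wide; open, the fingers measure 114 mm over their backs; the gripper's body (76 mm by 85 mm) begins 54 mm behind the grasp point. The pads swing forward as they close: fully open they stand 13 mm farther back than shut.
Start: joints at [1.221, 0.491, 1.559, -0, 1.092, -0.106], TCP at [0.151, 0.607, 0.231] pointing down, gripper open.
Joint ranges: [-3.1, 3.1], [-0.84, 2.19], [0.05, 2.79], [-1.13, 4.28], [0.06, 2.93], [-2.69, 2.69]. Speed limits (rad/s): [2.22, 2.22, 2.79, 3.14, 3.14, 3.14].

### API

Orientations are given as a rotation vector (axis times angle).
In Python, from cell import r gives the robot as it stands. The module is installed in compiled form; this text tells all that it offers.
- The arm moves only by the shell command python3 -m pendant 'ROWS' [FORCE]. ROWS is JSON, a list of rows, each an object with "delta_rot": the turn, a rotation vector about the tool's x, y, z in units of 5 degrees (1.0 is 5 degrees), a list of three; "delta_pos": the shift along the tool's x, y, z in units of 50 mm (1.0 is 50 mm), a list of three; "fingers": the opening, from 0 (shut) to 1 (fully open). A call has 1 to 20 rows; each row is the pose to reach, as a shift and turn from the pose commanded when the call began, along the tool's axes at that moment; what a row does not reach only later rows make up. A row lasts 1/10 s, in which the tool goes at most 50 mm and 8.59 degrees, less where a joint would pass 70% of its speed; a pose out of reach is approached as far as the arm can. A call with a gripper value outside its range is refused whole. The fingers move at their own pace and stop on an object; FORCE is the grip in N (left out, the last holds). Time passes only in rows, so rows that repeat a pose let the fingers close. It gives the time, the measured TCP pose, the force, the opening and the grip force at its end, in the units of the state.
- r.read_state(): the state, without advancing time (a new reading comes with each control period).
- r.camera(name): name is "side" or "top" or "wrist"; returns the picture (384x512x3 uint8, red, green, blue); there is no depth.
- r.camera_model(name): a dict with "fx", "fy", "cx", "cy" (pixels), "world_to_cam" (4x4, takes a point from world to camera coordinates). Camera axes: x right, y down, z forward; pixel columns grow to the right and rows downward; lengths in m; the calibration is good to about 2 mm. A picture is of the moment at which its call begins: read the wrist's pose just before it. camera_model takes no time and is no camera call; for the wrist camera it gives the pose at the moment of the call.
- r.close_job(): hands the job in; it is judged then, once.
The state is a dict: "clock": time; "qpos": joint angles; "dq": joint speeds; "joint_torque": joint torques, N m; "tcp_pos": TCP position; "ee_rot": TCP orientation; "force": force on the tool from outside, world axes, zero at the start; "moment": the same for the moment, N m; "opening": finger opening in m; "grasp_force": force on a finger pad.
Only numpy, scipy, OpenCV 4.12 (cv2) and the standard library are available. Lean on these libraries where they do the work, as an engineer would, in place of code of your own. Each camera call takes 0.05 s, during which the arm holds its last target. There are 200 camera calls.

### The job

A length of pipe is about to be laid on the V-headed prop. Swing that prop's folded arm up and over past upright, until it leans back on its stop and stays there by itself, then let go; leave the roller-headed prop folded down.

Things in the scene. Friction and masses are not known exactly. Their poses are not given: they have to be found in the camera images.
- v_prop (a joint): Angle of the V-headed prop's arm: 0 folded flat over its base (start), 1.57 upright, 1.92 leaning 20 degrees back on its stop (end of travel). Free-running, lightly damped hinge: let go short of upright the arm falls back flat; past upright it falls on to the stop and stays. Arm about 0.32 kg, aluminium, 24 mm wide, 14 mm thick.
- v_prop_head (a point): Centre of the V-headed prop's head, 150 mm from the hinge: aluminium block 56 mm wide (along the hinge), 44 mm long (along the arm), 20 mm thick, with a V notch 34 mm wide, 30 mm deep, open at the free end. Its flat parallel outer cheeks can be pinched from above. Folded, it is 35 mm above the bench, nothing under it. y axis: hinge axis; -x: from hinge to head; turns with the arm.
- v_prop_hinge (a point): Middle of the V-headed prop's hinge pin, 35 mm above the bench. The dark steel base plate (135 x 80 x 8 mm) is screwed to the bench; its yoke is 49 mm high. Axes: y = hinge (level), z up, -x = where the folded arm points, roughly to the robot. At joint angle a the head centre lies 150 mm from here in direction (-cos a, 0, sin a).
- roller_prop (a joint): Angle of the other prop's arm, same base, hinge and arm; its head carries a dark steel roller (24 mm diameter, 45 mm long) between two ears instead of the V notch. 0 = folded flat, where it starts and must stay. Either prop may be the left one; hinges about 0.25 m or more apart.
Not all that is in view belongs to the job. What is shaped like the part that bears v_prop but orange or yellow is not meant.

How it is judged:
By the outcome, as a careful person would: the job done as asked, in the order asked, and still so for the second after the job is handed in, with the robot touching nothing.
It also fails if it takes over 40 s, if anything falls off the work surface, if the arm or the gripper's body presses on something with over 40 N, if the wrist force passes 120 N, or if a joint passes its speed limit or range.

## Working session

There is one attempt and no reset: what is moved stays moved. The work goes in short steps, Python scripts to look and compute and a shell command to move; the robot and the scene stay as the last step left them, time stands still between calls to the robot, and variables do not carry over. Pictures are saved under pics/ and viewed, at most 10 in all, crops included, and the job is handed in when it is done.

```bash
mkdir -p pics; python3 - <<'E'
from cell import r
import cv2,numpy as np
a=r.camera("top");b=r.camera("side")
cv2.imwrite("pics/top.png",a[:,:,::-1]);cv2.imwrite("pics/side.png",b[:,:,::-1])
for n in("top","side"):
    print(n,{k:np.round(v,3).tolist() for k,v in r.camera_model(n).items()})
s=r.read_state();print(s['clock'],s['tcp_pos'],s['ee_rot'],s['opening'],s['force'])
E
```

```text
top {'fx': 403.316, 'fy': 403.316, 'cx': 255.093, 'cy': 185.862, 'world_to_cam': [[-0.024, -0.999, 0.024, 0.001], [-0.983, 0.019, -0.181, 0.469], [0.181, -0.028, -0.983, 0.937], [0.0, 0.0, 0.0, 1.0]]}
side {'fx': 374.047, 'fy': 374.047, 'cx': 252.25, 'cy': 193.694, 'world_to_cam': [[0.967, -0.253, 0.014, -0.432], [-0.148, -0.609, -0.779, 0.124], [0.205, 0.751, -0.627, 0.912], [0.0, 0.0, 0.0, 1.0]]}
0.1 [0.15079718 0.60634515 0.23078741] [-3.81963977e-01 -3.11808823e+00  1.49669798e-03] 0.08520151999579041 [-0.58612376  0.19188985  0.70999724]
```

View pics/top.png

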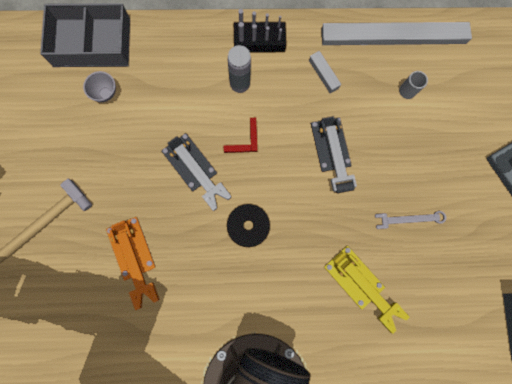

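View pics/side.png

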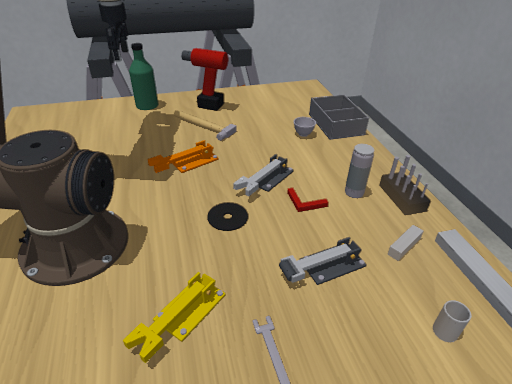

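Candidates (top view): the grey V head at about (216,193), the grey roller prop at (340,160), an orange V prop at (133,262) and a yellow V prop at (365,288). I choose the grey V prop with its head near (216,193), since orange and yellow are excluded and the other grey one carries a roller. I'll check that in a close crop.

```bash
cat > h.py <<'E'
import numpy as np,cv2
from cell import r
def ray(n,u,v,z,m=None):
    m=m or r.camera_model(n);T=np.array(m["world_to_cam"]);R=T[:3,:3];c=-R.T@T[:3,3]
    d=R.T@np.array([(u-m["cx"])/m["fx"],(v-m["cy"])/m["fy"],1]);return c+d*(z-c[2])/d[2]
def proj(n,p):
    m=r.camera_model(n);T=np.array(m["world_to_cam"]);q=T[:3,:3]@p+T[:3,3]
    return np.array([m["fx"]*q[0]/q[2]+m["cx"],m["fy"]*q[1]/q[2]+m["cy"]])
E
python3 - <<'E'
from h import *
a=cv2.imread("pics/top.png")
x0,y0,x1,y1=155,125,240,215
c=a[y0:y1,x0:x1];hsv=cv2.cvtColor(c,cv2.COLOR_BGR2HSV)
m=((hsv[...,1]<40)&(hsv[...,2]>120)).astype(np.uint8)
n,l,s,_=cv2.connectedComponentsWithStats(m);k=1+np.argmax(s[1:,4]);mm=(l==k)
ys,xs=np.nonzero(mm);P=np.array([ray("top",x+x0,y+y0,.045)[:2] for x,y in zip(xs,ys)])
print("n",len(P))
mu=P.mean(0);w,V=np.linalg.eigh(np.cov((P-mu).T));d=V[:,1];d=d*np.sign(-d[0])
# axis from straight-ish arm part: midline
t=(P-mu)@d;q=(P-mu)@[-d[1],d[0]]
print("mu",mu,"d",d,np.degrees(np.arctan2(d[1],d[0])))
for lo in np.arange(t.min(),t.max(),.01):
    k=(t>=lo)&(t<lo+.01);print(round(lo,3),np.round([q[k].min(),q[k].max()],4),k.sum())
print("tip",mu+d*t.max(),"back",mu+d*t.min())
vis=cv2.resize(c,None,fx=6,fy=6,interpolation=cv2.INTER_CUBIC)
cv2.imwrite("pics/crop.png",vis)
E
```

```text
n 887
mu [0.49023243 0.1174191 ] d [-0.79995148 -0.60006468] -143.12546963656817
-0.102 [-0.0107  0.0119] 36
-0.092 [-0.0113  0.0121] 39
-0.082 [-0.0119  0.0114] 40
-0.072 [-0.0121  0.0118] 40
-0.062 [-0.0113  0.012 ] 40
-0.052 [-0.0119  0.0117] 40
-0.042 [-0.0121  0.0122] 41
-0.032 [-0.0119  0.0119] 40
-0.022 [-0.0115  0.0117] 40
-0.012 [-0.0121  0.0121] 41
-0.002 [-0.0123  0.0118] 41
0.008 [-0.013   0.0116] 41
0.018 [-0.0117  0.012 ] 42
0.028 [-0.0272  0.0281] 69
0.038 [-0.0278  0.0274] 95
0.048 [-0.028   0.0282] 82
0.058 [-0.0282  0.0279] 68
0.068 [-0.0278  0.0284] 50
0.078 [-0.0183  0.0175] 2
tip [0.42759587 0.07043377] back [0.57192565 0.17869934]
```

View pics/crop.png

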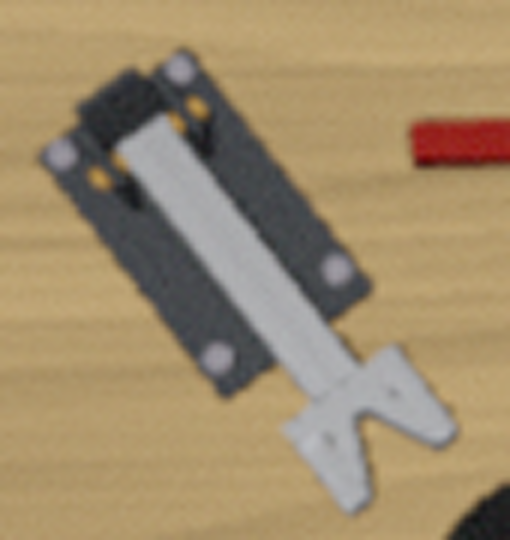

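The crop confirms it: a light grey aluminium arm with a V notch at its free end, opening at crop (365,410), on a dark base. Next I work out the approach.

```bash
cat >> h.py <<'E'
from scipy.spatial.transform import Rotation as Ro
d=np.array([-.79995,-.60006,0]);n=np.array([-d[1],d[0],0])  # d hinge->head, n hinge axis
head=np.array([.4462,.0844,.035]);hinge=head-.15*d
def rows(p,ydir=n,z=np.array([0,0,-1.])):
    s=r.read_state();R=Ro.from_rotvec(s["ee_rot"])
    x=np.cross(ydir,z);T=Ro.from_matrix(np.c_[x,ydir,z])
    return np.round(R.inv().apply(p-s["tcp_pos"])/.05,3),np.round(np.degrees((R.inv()*T).as_rotvec())/5,3)
E
python3 - <<'E'
from h import *
print(rows(np.r_[head[:2],.17]), hinge, ray("top",248,225,.01),ray("top",270,225,.01))
print(proj("side",head),proj("side",hinge),proj("top",hinge))
E
```

```text
(array([-8.253, -8.703,  1.224]), array([-7.0000e-03,  1.2000e-02,  2.5832e+01])) [0.5661925 0.174409  0.035    ] [0.37756883 0.00929786 0.01      ] [ 0.37637546 -0.04504519  0.01      ]
[244.68629217 186.26952473] [275.98782905 162.98024102] [179.90800285 149.47499794]
```

```bash
python3 -m pendant '[{"delta_pos":[-2,-2.1,0.3],"delta_rot":[0,0,5],"fingers":1},{"delta_pos":[-4,-4.2,0.6],"delta_rot":[0,0,10],"fingers":1},{"delta_pos":[-6,-6.3,0.9],"delta_rot":[0,0,17],"fingers":1},{"delta_pos":[-8.25,-8.7,1.22],"delta_rot":[0,0,25.8],"fingers":1},{"delta_pos":[-8.25,-8.7,1.22],"delta_rot":[0,0,25.8],"fingers":1},{"delta_pos":[-8.25,-8.7,1.22],"delta_rot":[0,0,25.8],"fingers":1},{"delta_pos":[-8.25,-8.7,1.22],"delta_rot":[0,0,25.8],"fingers":1},{"delta_pos":[-8.25,-8.7,1.22],"delta_rot":[0,0,25.8],"fingers":1},{"delta_pos":[-8.25,-8.7,1.22],"delta_rot":[0,0,25.8],"fingers":1},{"delta_pos":[-8.25,-8.7,1.22],"delta_rot":[0,0,25.8],"fingers":1},{"delta_pos":[-8.25,-8.7,1.22],"delta_rot":[0,0,25.8],"fingers":1},{"delta_pos":[-8.25,-8.7,1.22],"delta_rot":[0,0,25.8],"fingers":1},{"delta_pos":[-8.25,-8.7,1.22],"delta_rot":[0,0,25.8],"fingers":1},{"delta_pos":[-8.25,-8.7,1.22],"delta_rot":[0,0,25.8],"fingers":1},{"delta_pos":[-8.25,-8.7,1.22],"delta_rot":[0,0,25.8],"fingers":1},{"delta_pos":[-8.25,-8.7,1.22],"delta_rot":[0,0,25.8],"fingers":1},{"delta_pos":[-8.25,-8.7,1.22],"delta_rot":[0,0,25.8],"fingers":1},{"delta_pos":[-8.25,-8.7,1.22],"delta_rot":[0,0,25.8],"fingers":1}]' 40
python3 - <<'E'
from h import *
print(rows(np.r_[head[:2],.17]), r.read_state()["qpos"])
m=r.camera_model("wrist");a=r.camera("wrist");cv2.imwrite("pics/w1.png",a[:,:,::-1])
print(proj("wrist",head+[0,0,.01]),proj("wrist",hinge))
np.save("w1.npy",m["world_to_cam"])
E
```

```text
clock: 1.9
tcp_pos: [0.4461, 0.085, 0.1703]
ee_rot: [-2.977, -1.003, -0.0]
force: [-0.1, 0.1, 0.1]
opening: 0.0853
grasp_force: 0.0
(array([-0.005,  0.01 ,  0.006]), array([-0.001, -0.   ,  0.075])) [4.25387757e-02 3.37045039e-01 2.03432056e+00 1.02353943e-04
 7.70237171e-01 9.63155527e-01]
[261.45968778 185.64067758] [262.70975073  10.09817169]
```

View pics/w1.png

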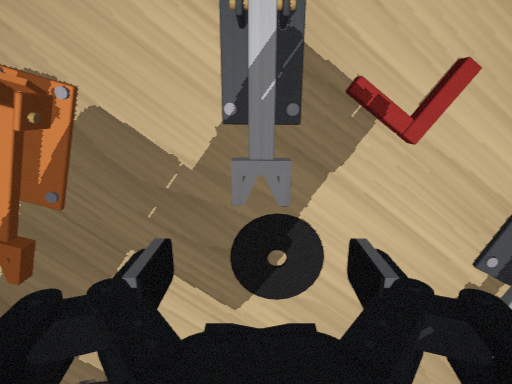

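Measured head centre in the wrist view is about (262,182), against a predicted (261,186). I shift about 2.5 mm toward the hinge (tool +x), then descend.

```bash
python3 -m pendant '[{"delta_pos":[0.05,0.01,0.5],"delta_rot":[0,0,0],"fingers":1},{"delta_pos":[0.05,0.01,1],"delta_rot":[0,0,0],"fingers":1},{"delta_pos":[0.05,0.01,1.5],"delta_rot":[0,0,0],"fingers":1},{"delta_pos":[0.05,0.01,2],"delta_rot":[0,0,0],"fingers":1},{"delta_pos":[0.05,0.01,2.5],"delta_rot":[0,0,0],"fingers":1},{"delta_pos":[0.05,0.01,2.8],"delta_rot":[0,0,0],"fingers":1},{"delta_pos":[0.05,0.01,3.05],"delta_rot":[0,0,0],"fingers":1},{"delta_pos":[0.05,0.01,3.05],"delta_rot":[0,0,0],"fingers":1}]'
python3 -m pendant '[{"delta_pos":[0,0,0],"delta_rot":[0,0,0],"fingers":0},{"delta_pos":[0,0,0],"delta_rot":[0,0,0],"fingers":0},{"delta_pos":[0,0,0],"delta_rot":[0,0,0],"fingers":0},{"delta_pos":[0,0,0],"delta_rot":[0,0,0],"fingers":0},{"delta_pos":[0,0,0],"delta_rot":[0,0,0],"fingers":0},{"delta_pos":[0,0,0],"delta_rot":[0,0,0],"fingers":0},{"delta_pos":[0,0,0],"delta_rot":[0,0,0],"fingers":0},{"delta_pos":[0,0,0],"delta_rot":[0,0,0],"fingers":0}]' 40
```

```text
clock: 2.75
tcp_pos: [0.4479, 0.086, 0.0166]
ee_rot: [-2.977, -1.0, 0.004]
force: [-0.0, 0.4, -0.2]
opening: 0.0854
grasp_force: 0.0
clock: 3.55
tcp_pos: [0.4487, 0.0861, 0.0187]
ee_rot: [2.979, 0.998, 0.002]
force: [-0.5, 3.1, 7.2]
opening: 0.0551
grasp_force: 41.8
```

```bash
python3 -m pendant '[{"delta_pos":[0.01,0,-0.22],"delta_rot":[0,0,0],"fingers":0},{"delta_pos":[0.03,0,-0.45],"delta_rot":[0,0,0],"fingers":0},{"delta_pos":[0.08,0,-0.67],"delta_rot":[0,0,0],"fingers":0},{"delta_pos":[0.13,0,-0.89],"delta_rot":[0,0,0],"fingers":0},{"delta_pos":[0.21,0,-1.1],"delta_rot":[0,0,0],"fingers":0},{"delta_pos":[0.3,0,-1.3],"delta_rot":[0,0,0],"fingers":0},{"delta_pos":[0.4,0,-1.5],"delta_rot":[0,0,0],"fingers":0},{"delta_pos":[0.52,0,-1.69],"delta_rot":[0,0,0],"fingers":0},{"delta_pos":[0.66,0,-1.87],"delta_rot":[0,0,0],"fingers":0},{"delta_pos":[0.8,0,-2.04],"delta_rot":[0,0,0],"fingers":0},{"delta_pos":[0.8,0,-2.04],"delta_rot":[0,0,0],"fingers":0}]'
python3 - <<'E'
from h import *
cv2.imwrite("pics/s2.png",r.camera("side")[60:260,140:400,::-1].repeat(2,0).repeat(2,1))
s=r.read_state();g=s["tcp_pos"]-[0,0,-.019];v=g-hinge;print(v@-d*1e3,v@n*1e3,v[2]*1e3,s["force"],s["moment"])
E
```

```text
clock: 4.65
tcp_pos: [0.481, 0.1104, 0.121]
ee_rot: [2.978, 0.998, 0.002]
force: [1.8, -1.7, -4.4]
opening: 0.0549
grasp_force: 46.0
-106.95145333393505 0.1306382494141354 104.56952775843745 [ 1.58993248 -0.45732197 -0.891681  ] [-0.20328029 -0.37796781 -0.18889537]
```

View pics/s2.png

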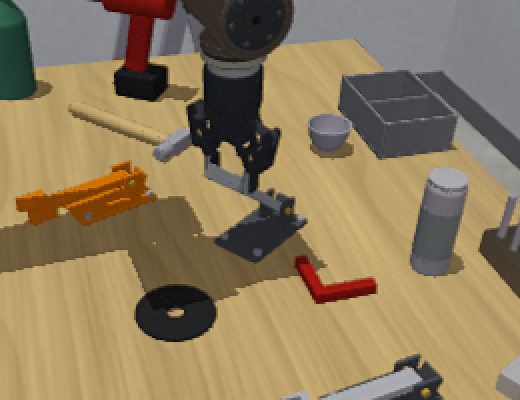

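The side view shows the arm partway up in the fingers: head at crop (230,180), hinge at (285,205). Forces are small, so I continue over the top.

```bash
python3 -m pendant '[{"delta_pos":[0.16,0,-0.16],"delta_rot":[0,0,0],"fingers":0},{"delta_pos":[0.33,0,-0.31],"delta_rot":[0,0,0],"fingers":0},{"delta_pos":[0.52,0,-0.44],"delta_rot":[0,0,0],"fingers":0},{"delta_pos":[0.71,0,-0.56],"delta_rot":[0,0,0],"fingers":0},{"delta_pos":[0.91,0,-0.67],"delta_rot":[0,0,0],"fingers":0},{"delta_pos":[1.11,0,-0.76],"delta_rot":[0,0,0],"fingers":0},{"delta_pos":[1.33,0,-0.83],"delta_rot":[0,0,0],"fingers":0},{"delta_pos":[1.54,0,-0.89],"delta_rot":[0,0,0],"fingers":0},{"delta_pos":[1.76,0,-0.93],"delta_rot":[0,0,0],"fingers":0},{"delta_pos":[1.99,0,-0.95],"delta_rot":[0,0,0],"fingers":0},{"delta_pos":[2.21,0,-0.96],"delta_rot":[0,0,0],"fingers":0},{"delta_pos":[2.44,0,-0.95],"delta_rot":[0,0,0],"fingers":0},{"delta_pos":[2.66,0,-0.92],"delta_rot":[0,0,0],"fingers":0},{"delta_pos":[2.88,0,-0.88],"delta_rot":[0,0,0],"fingers":0},{"delta_pos":[2.88,0,-0.88],"delta_rot":[0,0,0],"fingers":0}]'
python3 - <<'E'
from h import *
cv2.imwrite("pics/s3.png",r.camera("side")[60:260,140:400,::-1].repeat(2,0).repeat(2,1))
s=r.read_state();g=s["tcp_pos"]-[0,0,-.019];v=g-hinge;print(v@-d*1e3,v@n*1e3,v[2]*1e3,s["force"],s["moment"])
E
```

```text
clock: 6.2
tcp_pos: [0.5967, 0.197, 0.1647]
ee_rot: [2.978, 0.998, 0.002]
force: [2.5, -6.1, 3.2]
opening: 0.055
grasp_force: 51.7
37.55937264398921 0.2807224448445826 148.7526715354861 [ 2.95797522 -5.21175956  2.29096741] [-0.87467836 -0.29165712  0.00196843]
```

View pics/s3.png

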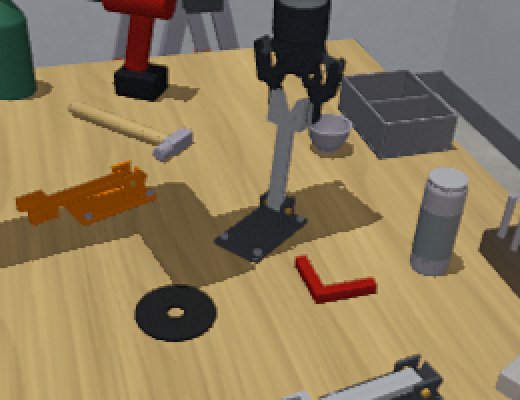

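The arm is past upright (a ≈ 1.8), with the V head at crop (290,105) still in the fingers. Now I open and retreat straight up.

```bash
python3 -m pendant '[{"delta_pos":[0,0,0],"delta_rot":[0,0,0],"fingers":1},{"delta_pos":[0,0,0],"delta_rot":[0,0,0],"fingers":1},{"delta_pos":[0,0,0],"delta_rot":[0,0,0],"fingers":1},{"delta_pos":[0,0,0],"delta_rot":[0,0,0],"fingers":1},{"delta_pos":[0,0,0],"delta_rot":[0,0,0],"fingers":1},{"delta_pos":[0,0,0],"delta_rot":[0,0,0],"fingers":1},{"delta_pos":[0,0,0],"delta_rot":[0,0,0],"fingers":1},{"delta_pos":[0,0,0],"delta_rot":[0,0,0],"fingers":1},{"delta_pos":[0,0,-0.4],"delta_rot":[0,0,0],"fingers":1},{"delta_pos":[0,0,-0.8],"delta_rot":[0,0,0],"fingers":1},{"delta_pos":[0,0,-1.2],"delta_rot":[0,0,0],"fingers":1},{"delta_pos":[0,0,-1.6],"delta_rot":[0,0,0],"fingers":1},{"delta_pos":[0,0,-2],"delta_rot":[0,0,0],"fingers":1},{"delta_pos":[0,0,-2.4],"delta_rot":[0,0,0],"fingers":1},{"delta_pos":[0,0,-2.4],"delta_rot":[0,0,0],"fingers":1}]'
python3 - <<'E'
from h import *
a=r.camera("side");cv2.imwrite("pics/s4.png",a[60:300,140:400,::-1].repeat(2,0).repeat(2,1))
s=r.read_state();print(s["force"],s["opening"])
for A in(1.57,1.8,1.92): print(A,(proj("side",hinge+.0025*-d+.15*(d*np.cos(A)+np.array([0,0,np.sin(A)])))-[140,60])*2)
E
```

```text
clock: 7.75
tcp_pos: [0.5961, 0.1969, 0.2864]
ee_rot: [2.979, 0.998, 0.007]
force: [-0.1, -0.2, -0.3]
opening: 0.0854
grasp_force: 0.0
[ 0.29724139  0.35302298 -0.17095764] 0.08538161602857287
1.57 [278.71318422 116.02430305]
1.8 [292.38132697 109.89519313]
1.92 [298.88071261 108.89723323]
```

View pics/s4.png

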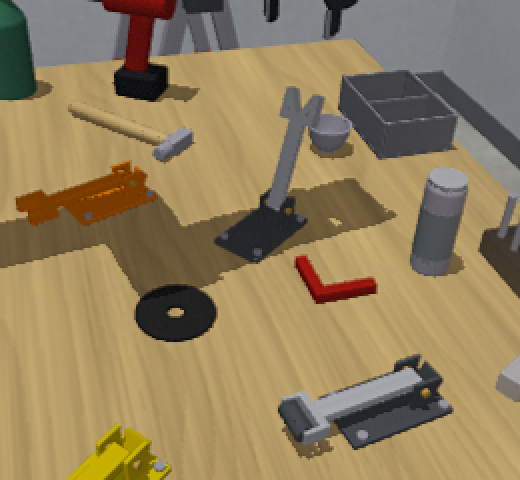

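The head is at about (300,107), which matches the stop angle of 1.92 (predicted (299,109)). The roller prop is still folded flat at (350,400), and the gripper is clear.

```bash
python3 -c "
from cell import r
print(r.close_job())"
```

```text
the job is handed in; nothing more can be done
None
```

The V-headed prop's arm now leans back on its stop by itself, the roller-headed prop is still folded flat, the gripper is clear of both, and the job was handed in at about 7.8 s (no verdict was returned).

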